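# Find the high spot of a clamped flange with the dial indicator

### The job

Check the flange on the turntable for run-out: slide the dial indicator in by its black post until the plunger is pressed roughly half-way onto the rim, then turn the flange by its crank at least one full turn in one direction, keeping the plunger pressed but never bottomed, and watch the needle. Then bring the highest spot of the rim (of its two bulges, the higher) back to the plunger and leave it there, plunger still pressed against it, with the hands off. The fixture only stands on its mat: work gently enough not to drag it, no more than about 20 newtons sideways, and leave the other things on the bench alone.

Things in the scene. Friction and masses are not known exactly. Their poses are not given: they have to be found in the camera images.
- fixture: Checking fixture, 9 kg, standing loose on a thin smooth black mat (over 20 N sideways drags it): blue turntable housing (184 mm wide on a 210 mm round steel foot) joined to an aluminium slideway for the dial indicator. Origin 3 mm above the bench under the axis, z up. Its +y leads from the axis along the slideway: the indicator stands at +y and slides in along -y, its plunger pointing along -y at the axis, 58 mm above the bench.
- flange_top (a point): Point on the turntable's axis at the top (69 mm up) of the clamped brown steel flange: 22 mm thick, rim 68 mm from the axis but for two smooth bulges, each some 100 degrees long: the high spot, 5 to 6 mm, and a lower one, 3 mm, 126 degrees counter-clockwise of it (from above). It turns with the crank; where the bulges lie against the crank differs every time and is not given.
- turn_axis (a point): A point on the turntable's vertical axis, 110 mm above the bench (level with the middle of the crank's grip).
- crank_handle (a point): Centre, half-way up, of the upright red round grip on the yellow crank arm that turns turntable and flange. The grip is 18 mm in diameter, 87 to 133 mm above the bench, spins on its own pin, and circles the axis at 50 mm radius. The arm below is 20 mm wide, its top at 85 mm (the nut on the axis 91 mm). Turning takes about 3 N at the grip; the turntable stays where it is left.
- crank (a joint): Angle of crank, turntable and flange, rad, growing counter-clockwise seen from above, not wrapped, free to turn any number of times either way; starts between -0.6 and 0.6. At 0 the grip lies on the fixture's -x side of the axis.
- slide_post (a point): Point on the centre line, 108 mm above the bench, of the upright black post (18 x 18 mm, top at 128 mm, sides parallel to the fixture's x and y) that moves the indicator. The dial's centre is 55 mm nearer the turntable; its case is 68 mm wide, top at 87 mm. The slide takes 7 N to move either way, plus the plunger's spring, and stays where it is left.
- indicator (a joint): How far the indicator has been slid in towards the turntable, m, 0 (outermost) to 0.050; starts between 0 and 0.010.
- plunger_tip (a point): The very end of the plunger's brass ball tip (8 mm ball), pointing at the turntable's axis. Free, it stands 100 mm from the axis when the indicator is outermost. When it rests on the rim, its horizontal distance from the axis is the rim's radius there (up to 0.5 mm less under the spring's load).
- plunger (a joint): How far the sprung plunger is pressed in, m: 0 free, 0.018 bottomed. Spring 0.75 N at first touch, growing by 0.25 N per mm.
- needle (a joint): Angle of the red needle on the upturned white dial, rad, clockwise seen from above: 0.32 rad for each mm that the plunger is pressed in (ticks are one mm apart). At 0 it points along the fixture's +y; 5.76 rad at bottom.
- hammer_mid (a point): Bystander, not to be disturbed: ball hammer with an orange handle, about 250 mm long, head 70 mm wide, lying. The point is at about its middle.
- plates_mid (a point): Bystander, not to be disturbed: two dark steel plates joined by a weld bead, 155 x 120 x 10 mm, lying. The point is at about its middle.
- coupon_mid (a point): Bystander, not to be disturbed: small welded steel T piece, 50 x 90 mm, 51 mm tall. The point is at about its middle.
- wire_brush_mid (a point): Bystander, not to be disturbed: wire brush with a wooden back, 200 x 28 mm, 28 mm tall, lying. The point is at about its middle.
- screwdriver_mid (a point): Bystander, not to be disturbed: red-handled screwdriver, lying, about 24 mm thick. The point is at about its middle.
- scriber_mid (a point): Bystander, not to be disturbed: pink-handled scriber, 150 mm long, 14 mm thick, lying. The point is at about its middle.
- spray_can_mid (a point): Bystander, not to be disturbed: blue spray can, 54 mm wide, 150 mm tall, standing. The point is at about its middle.
- tin_mid (a point): Bystander, not to be disturbed: open aluminium tin, 72 mm wide, 60 mm tall. The point is at about its middle.

How it is judged:
By the outcome, as a careful person would: the job done as asked, in the order asked, and still so for the second after the job is handed in, with the robot touching nothing.
It also fails if it takes over 72 s, if anything falls off the work surface, if the arm or the gripper's body presses on something with over 40 N, if the wrist force passes 120 N, or if a joint passes its speed limit or range.

### The arm

A 6-joint arm with a two-finger parallel gripper is mounted at the origin on the work surface. World frame = base frame: x ahead of the robot, y to its left, z up, the work surface at z = 0. Lengths are in m, angles in degrees, forces in N, time in s.
With the tool pointing down it reaches from about 0.35 to 0.85 m from the base axis. Payload 8.1 kg.
Tool frame: the origin (TCP) lies at the very end of the fingers, on their centre line; the grasp point (between the pads) lies 19 mm behind it (env.grip_depth is the distance from the TCP to the grasp point, in m); x points along the fingers, y is the direction in which the jaws open and shut, and the axes are right-handed (so a half turn about x gives the same grasp; the last joint's range is limited). The gripper opens to 85 mm and grips with 20 to 120 N. Pads are 22 mm wide; open, the fingers measure 114 mm over their backs; the gripper's body (76 mm by 85 mm) begins 54 mm behind the grasp point. The pads swing forward as they close: fully open they stand 13 mm farther back than shut.
Start: joints at [-72.789, 7.471, 85.268, -0, 87.261, -4.893], TCP at [0.226, -0.556, 0.231] pointing down, gripper open.
Joint ranges: [-169.43, 169.43], [-51.17, 129.36], [1.28, 143.12], [-76.62, 256.62], [0, 156.53], [-152.29, 152.29]. Speed limits (degrees/s): [136.94, 136.94, 159.86, 180, 180, 180].

### API

Orientations are given as [roll, pitch, yaw] about the fixed x, y, z axes, in that order (R = Rz(yaw) Ry(pitch) Rx(roll)).
In Python, from station import env gives the robot as it stands.
- The arm moves only by the tool apply_moves, never from a script. Its argument "series" is a list of rows, each a list of 2 entries, a list of its own where there are three numbers: the shift along the tool's x, y, z in m, then the turn about the tool's x in rad. A call has 1 to 5 rows; each row shifts and turns the commanded pose from where the row before left it, along the tool's axes as they then stand; what a row does not reach is not made up. A row lasts 1/10 s, in which the tool goes at most 50 mm and 8.59 degrees, less where a joint would pass 70% of its speed; a pose out of reach is approached as far as the arm can. A call with a gripper value outside its range is refused whole. "gripper" is the opening, from 0 (shut) to 1 (fully open), set as the call begins (left out, the last holds). The fingers move at their own pace and stop on an object; "newtons" is the grip in N (left out, the last holds). Time passes only in rows, so rows that do not move let the fingers close. It gives the time, the measured TCP pose, the force and the opening at its end, in the units of the state.
- env.state(): the state, without advancing time (a new reading comes with each control period).
- env.grab_frame(name): name is "scene" or "top" or "wrist"; returns a dict with "frame" (480x640x3 uint8, red, green, blue), "camera_matrix" (3x3 intrinsics, pixels), "rvec" (rotation vector, rad) and "tvec" (3), from world to camera coordinates, as OpenCV has them; the wrist camera has in their place "hand_eye" (4x4, takes a point from camera to tool coordinates, whose origin is the TCP and whose axes are the tool frame's). Camera axes: x right, y down, z forward; pixel columns grow to the right and rows downward; lengths in m; the calibration is good to about 2 mm. A picture is of the moment at which its call begins: read the wrist's pose just before it. There is no depth.
- env.finish_job(): hands the job in, once; it reports no verdict.
The state is a dict: "clock": time; "q": joint angles; "qvel": joint speeds; "joint_torque": joint torques, N m; "tool_pos": TCP position; "ee_rot": TCP orientation; "contact_force": force on the tool from outside, world axes, zero at the start; "ft_torque": the same for the moment, N m; "grip_width": finger opening in m.
Only numpy, scipy, OpenCV 4.12 (cv2) and the standard library are available. Lean on these libraries where they do the work, as an engineer would, in place of code of your own. Each camera call takes 0.05 s, during which the arm holds its last target.

## Working session

There is one attempt and no reset: what is moved stays moved. The work goes in short steps, Python scripts to look and compute and a tool call to move; the robot and the scene stay as the last step left them, time stands still between calls to the robot, and variables do not carry over. Pictures are saved under pics/ and viewed, and the job is handed in when it is done.

Besides the shell and the picture viewer there is one more tool, called after "Request:" as name(argument=value, ...) on one line, values as JSON. apply_moves: Moves the arm, as the interface text tells. Its arguments: {"type":"object","properties":{"series":{"type":"array","items":{"type":"array"}},"gripper":{"type":"number"},"newtons":{"type":"number"}},"required":["series"]}

```bash
mkdir -p pics; ls; cat > h.py <<'E'
from station import env
import numpy as np, cv2
def snap(n,fn):
    g=env.grab_frame(n); cv2.imwrite('pics/'+fn+'.png',g['frame'][:,:,::-1]); return g
def ray(g,uv):
    R,_=cv2.Rodrigues(np.array(g['rvec'],float)); t=np.array(g['tvec'],float).reshape(3)
    K=np.array(g['camera_matrix'],float)
    d=R.T@np.linalg.inv(K)@np.array([uv[0],uv[1],1.]); return -R.T@t,d
def onz(g,uv,z):
    c,d=ray(g,uv); return c+d*(z-c[2])/d[2]
def proj(g,P):
    R,_=cv2.Rodrigues(np.array(g['rvec'],float)); t=np.array(g['tvec'],float).reshape(3)
    p=np.array(g['camera_matrix'])@(R@np.array(P)+t); return p[:2]/p[2]
E
python3 - <<'E'
from h import *
import pickle
print(env.state(), env.grip_depth)
o={}
for n in ['scene','top']:
    o[n]=snap(n,n+'0'); g=o[n]; R,_=cv2.Rodrigues(np.array(g['rvec'],float)); print(n,g['camera_matrix'],(-R.T@np.array(g['tvec']).reshape(3)),R)
pickle.dump(o,open('g0.pkl','wb'))
E
```

```text
pics
{'clock': 0.0, 'q': array([-7.27880785e+01,  7.51414129e+00,  8.53291296e+01, -1.03167259e-03,
        8.72632333e+01, -4.89157148e+00]), 'qvel': array([ 0.04470566,  0.11322489, -0.04796423,  0.04784898,  0.00776482,
        0.0496612 ]), 'joint_torque': array([-1.47872379e-03, -5.69389379e+01, -5.00567830e+01, -3.32744858e-04,
        1.46666873e-02,  4.34074536e-05]), 'tool_pos': array([ 0.22563193, -0.5553572 ,  0.23025596]), 'ee_rot': array([-94.33726551,  89.89349082, 107.76627767]), 'contact_force': array([ 0.97766143, -0.30505542,  0.16108788]), 'ft_torque': array([ 0.00696656, -0.01922798, -0.06581683]), 'grip_width': 0.085513450545125} 0.0187
scene [[543.85279093   0.         322.97122091]
 [  0.         543.85279093 238.27894834]
 [  0.           0.           1.        ]] [1.41660234 0.06295731 1.28056676] [[-0.13455356  0.990803    0.01430931]
 [ 0.79495551  0.11655533 -0.59536593]
 [-0.59155818 -0.06873334 -0.80332724]]
top [[530.28596153   0.         318.65702723]
 [  0.         530.28596153 237.05314491]
 [  0.           0.           1.        ]] [ 0.32420339 -0.06315955  1.32504544] [[-0.01985961 -0.99962463 -0.01887319]
 [-0.98077493  0.02314346 -0.19376509]
 [ 0.19412914  0.01466225 -0.9808664 ]]
```

View pics/top0.png

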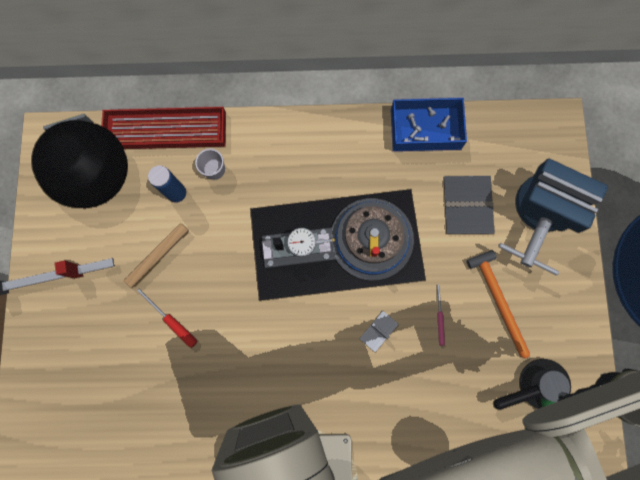

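View pics/scene0.png

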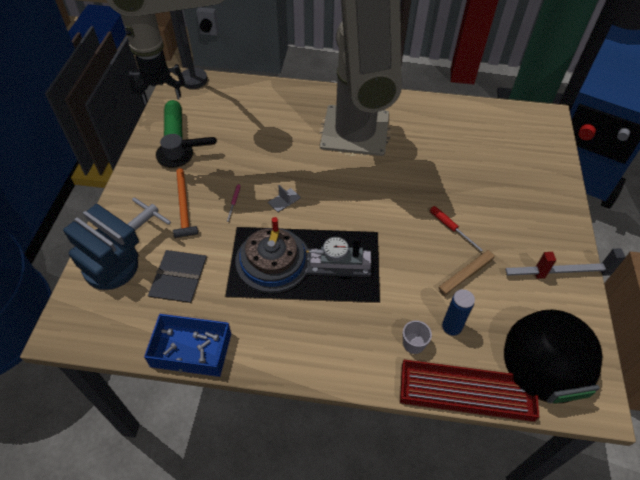

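The top view shows the fixture: axis near (375,236), dial (301,241), post near (278,243), red grip (376,251). I'll zoom in on both views.

```bash
python3 - <<'E'
import cv2
a=cv2.imread('pics/top0.png')[180:310,240:435]; cv2.imwrite('pics/tz.png',cv2.resize(a,None,fx=4,fy=4,interpolation=cv2.INTER_CUBIC))
a=cv2.imread('pics/scene0.png')[205:305,225:385]; cv2.imwrite('pics/sz.png',cv2.resize(a,None,fx=5,fy=5,interpolation=cv2.INTER_CUBIC))
E
```

```text
(no output)
```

View pics/tz.png

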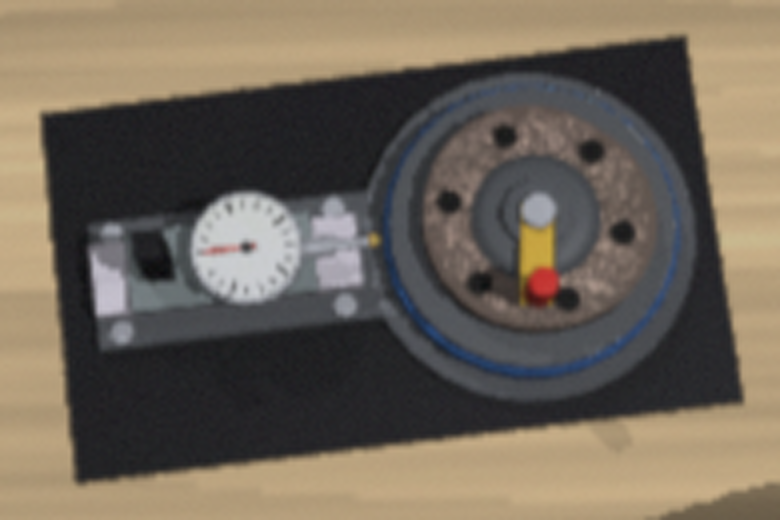

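View pics/sz.png

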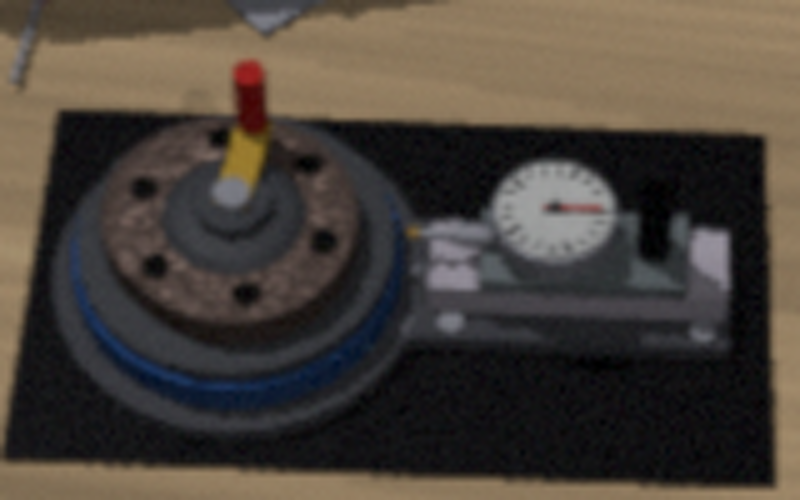

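The zoom shows nut (538,210), dial centre (246,246), tip (376,240), and grip top (541,285) in the top crop. In the scene crop: nut (232,190), dial centre (555,208), grip top (248,70). Now positions.

```bash
python3 - <<'E'
from h import *
import pickle
o=pickle.load(open('g0.pkl','rb')); T,S=o['top'],o['scene']
t=lambda u,v:((u+.5)/4-.5+240,(v+.5)/4-.5+180); s=lambda u,v:((u+.5)/5-.5+225,(v+.5)/5-.5+205)
# red grip by mask
for nm,z,a,b in [('nut',.091,(538,210),(232,190)),('dial',.087,(246,246),(555,208)),('griptop',.133,(541,283),(249,68)),('tip',.058,(377,240),(412,232)),('posttop',.128,(150,247),(656,183))]:
    p=onz(T,t(*a),z);q=onz(S,s(*b),z); print(nm,p.round(4),q.round(4))
p=(onz(T,t(538,210),.091)+onz(S,s(232,190),.091))/2
q=(onz(T,t(246,246),.087)+onz(S,s(555,208),.087))/2
d=(q-p)[:2]; print('yaw of +y from world y',np.degrees(np.arctan2(-d[0],d[1])),np.linalg.norm(d))
# mat corners
ct=[onz(T,t(*c),.002)[:2] for c in [(42,113),(685,38),(743,402),(78,480)]]
print(np.round(ct,4)); 
for i,j in [(0,1),(3,2),(1,2),(0,3)]: print(np.degrees(np.arctan2(*(ct[j]-ct[i])[::-1])))
cs=[onz(S,s(*c),.002)[:2] for c in [(60,110),(765,135),(775,487),(8,460)]]
print(np.round(cs,4)); 
for i,j in [(0,1),(3,2),(1,2),(0,3)]: print(np.degrees(np.arctan2(*(cs[j]-cs[i])[::-1])))
E
```

```text
nut [ 0.5772 -0.1765  0.091 ] [ 0.5754 -0.1758  0.091 ]
dial [ 0.5603 -0.0028  0.087 ] [ 0.5591 -0.0018  0.087 ]
griptop [ 0.5262 -0.1727  0.133 ] [ 0.5238 -0.1739  0.133 ]
tip [ 0.5677 -0.0811  0.058 ] [ 0.5658 -0.0792  0.058 ]
posttop [0.5532 0.0505 0.128 ] [0.5648 0.0511 0.128 ]
yaw of +y from world y 5.44695783548571 0.17469044713723986
[[ 0.6669  0.1318]
 [ 0.7065 -0.2839]
 [ 0.4703 -0.3073]
 [ 0.4307  0.1081]]
-84.55416457682433
-84.5553864663563
-174.331410170487
-174.26785419192655
[[ 0.4695 -0.3057]
 [ 0.4273  0.1102]
 [ 0.6649  0.1335]
 [ 0.7075 -0.2789]]
95.80360299589017
95.89343805445833
5.6003847554593165
6.425594085012457
```

```bash
cat >> h.py <<'E'
from scipy.spatial.transform import Rotation as Ro
AX=np.array([.5763,-.1762]); YAW=np.radians(5.6)
fy=np.array([-np.sin(YAW),np.cos(YAW)]); fx=np.array([np.cos(YAW),np.sin(YAW)])
def toolR(s=None):
    s=s or env.state(); return Ro.from_euler('xyz',s['ee_rot'],degrees=True).as_matrix()
def to_tool(dw,s=None): return toolR(s).T@np.array(dw)
E
python3 - <<'E'
from h import *
s=env.state(); R=toolR(); print(R.round(4))
a=R[:,1]; print('jaw yaw',np.degrees(np.arctan2(a[1],a[0])),'fy yaw',90+5.6)
P=np.r_[AX+229.7e-3*fy,.20]; print(P)
print((P-s['tool_pos']), to_tool(P-s['tool_pos']).round(4))
E
```

```text
[[-5.000e-04  3.763e-01 -9.265e-01]
 [ 1.600e-03 -9.265e-01 -3.763e-01]
 [-1.000e+00 -1.700e-03 -1.000e-04]]
jaw yaw -67.89756800307205 fy yaw 95.6
[0.55388521 0.05240373 0.2       ]
[ 0.32826619  0.60783219 -0.03034799] [ 0.0311 -0.4396 -0.5328]
```

Request:
apply_moves(series=[[[0, -0.02, -0.025], 0], [[0, -0.03, -0.036], 0], [[0, -0.03, -0.036], 0], [[0, -0.03, -0.036], 0], [[0, -0.03, -0.036], 0]], gripper=0.5, newtons=20)

```text
clock: 0.6
tool_pos: [0.33, -0.3607, 0.2308]
ee_rot: [-88.8, 90.0, 113.3]
contact_force: [1.1, -0.2, -0.0]
grip_width: 0.043
```

Request:
apply_moves(series=[[[0, -0.03, -0.036], 0], [[0, -0.03, -0.036], 0], [[0, -0.03, -0.036], 0], [[0, -0.03, -0.036], 0], [[0, -0.03, -0.036], 0]])

```text
clock: 1.1
tool_pos: [0.4403, -0.154, 0.2311]
ee_rot: [-25.9, 90.0, 176.2]
contact_force: [0.5, 0.1, -0.3]
grip_width: 0.043
```

Request:
apply_moves(series=[[[0, -0.03, -0.036], 0], [[0, -0.03, -0.036], 0], [[0, -0.03, -0.036], 0], [[0, -0.03, -0.036], 0.144], [[0, 0, 0], 0.144]])

```text
clock: 1.6
tool_pos: [0.5286, 0.0126, 0.2306]
ee_rot: [-80.4, 89.9, 105.5]
contact_force: [-0.0, -1.3, -0.4]
grip_width: 0.0426
```

```bash
python3 - <<'E'
from h import *
import pickle
s=env.state(); R=toolR(); print(s['clock'],s['tool_pos'],s['grip_width'],s['contact_force'],s['q'].round(1))
a=R[:,1]; print('jaw yaw',np.degrees(np.arctan2(a[1],a[0])))
P=np.r_[AX+229.7e-3*fy,.20]; print(to_tool(P-s['tool_pos']).round(4))
g=snap('wrist','w1'); pickle.dump((s,g),open('w1.pkl','wb')); print(g['hand_eye'],g['camera_matrix'])
E
```

```text
1.6 [0.52856053 0.01264132 0.23061124] 0.04257467482986985 [-0.00745497 -1.28453815 -0.36680191] [-4.3 -3.6 96.6  0.1 87.  79.8]
jaw yaw -84.0978282598228
[ 0.0307 -0.0369 -0.0293]
[[-7.46798089e-04 -2.89594716e-01  9.57149070e-01 -1.44541650e-01]
 [ 9.99998681e-01 -1.59698127e-03  2.97048573e-04  5.26396567e-04]
 [ 1.44252544e-03  9.57148029e-01  2.89595527e-01 -7.38288453e-02]
 [ 0.00000000e+00  0.00000000e+00  0.00000000e+00  1.00000000e+00]] [[360.43326332   0.         322.09132008]
 [  0.         360.43326332 231.50121316]
 [  0.           0.           1.        ]]
```

View pics/w1.png

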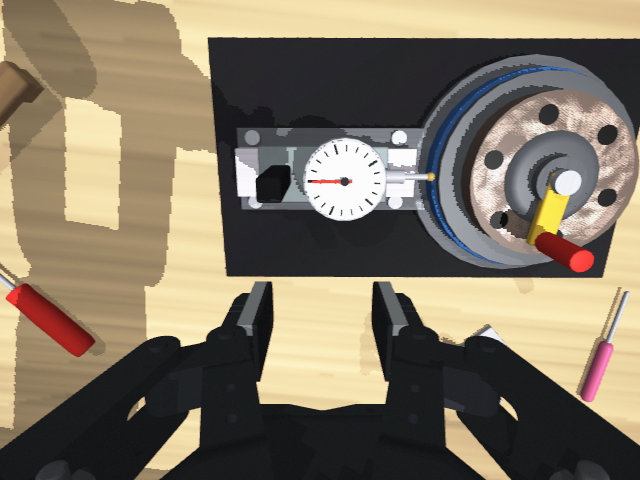

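The wrist picture shows the post (black, 257–290, 165–200), dial centre (344,181), needle pointing along +y (reading 0), nut (567,182), and grip top (581,261). I'll refine with it.

```bash
cat >> h.py <<'E'
def wonz(s,g,uv,z):
    H=np.array(g['hand_eye']); K=np.array(g['camera_matrix']); R=toolR(s)
    d=R@H[:3,:3]@(np.linalg.inv(K)@np.array([uv[0],uv[1],1.])); c=s['tool_pos']+R@H[:3,3]
    return c+d*(z-c[2])/d[2]
E
python3 - <<'E'
from h import *
import pickle
s,g=pickle.load(open('w1.pkl','rb'))
nut=wonz(s,g,(567.5,182),.091);dial=wonz(s,g,(344.5,181.5),.087)
print('nut',nut,'dial',dial,'grip',wonz(s,g,(581.5,261),.133),'tip',wonz(s,g,(431,177),.058))
d=(dial-nut)[:2]; print(np.linalg.norm(d),np.degrees(np.arctan2(-d[0],d[1])))
a=wonz(s,g,(230,272),.002);b=wonz(s,g,(602,276),.002);d=(a-b)[:2];print(np.degrees(np.arctan2(-d[0],d[1])))
a=wonz(s,g,(213,40),.002);b=wonz(s,g,(620,41),.002);d=(a-b)[:2];print(np.degrees(np.arctan2(-d[0],d[1])))
im=cv2.imread('pics/w1.png'); cv2.imwrite('pics/w1z.png',cv2.resize(im[120:220,225:445],None,fx=3.5,fy=3.5,interpolation=cv2.INTER_CUBIC))
E
```

```text
nut [ 0.57685614 -0.17770505  0.091     ] dial [ 0.55874981 -0.00269263  0.087     ] grip [ 0.52606279 -0.1755303   0.133     ] tip [ 0.56604223 -0.08005941  0.058     ]
0.17594654232685147 5.906657822394445
5.182445898489179
5.679284391489057
```

View pics/w1z.png

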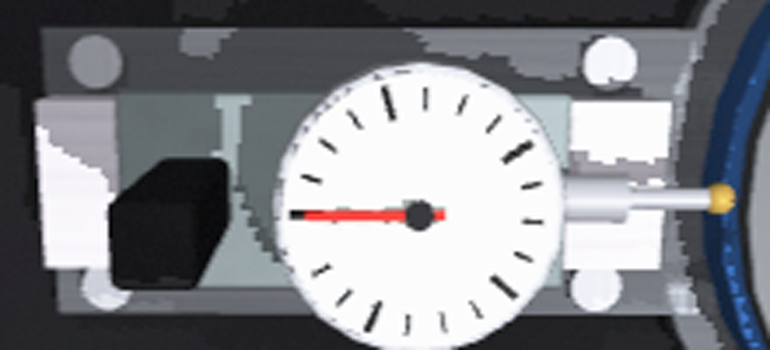

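Request:
apply_moves(series=[[[0, -0.018, -0.015], 0.005], [[0, -0.018, -0.015], 0], [[0.03, 0, 0], 0], [[0.03, 0, 0], 0], [[0, 0, 0], 0]])

```text
clock: 2.15
tool_pos: [0.5502, 0.0462, 0.1661]
ee_rot: [-4.9, 89.5, -179.1]
contact_force: [-0.4, 0.6, -0.7]
grip_width: 0.0427
```

```bash
python3 - <<'E'
from h import *
import pickle
s=env.state(); R=toolR(); print(s['clock'],s['tool_pos'],s['grip_width'],s['contact_force'])
a=R[:,1]; print('jaw yaw',np.degrees(np.arctan2(a[1],a[0])))
P=np.r_[.5537,.0522,.102]; print(to_tool(P-s['tool_pos']).round(4))
g=snap('wrist','w2'); pickle.dump((s,g),open('w2.pkl','wb'))
E
```

```text
2.15 [0.5501812  0.04616032 0.16605355] 0.042735813983057334 [-0.3652471   0.64602565 -0.72345425]
jaw yaw -84.24023923880202
[ 0.064  -0.0056 -0.0047]
```

View pics/w2.png

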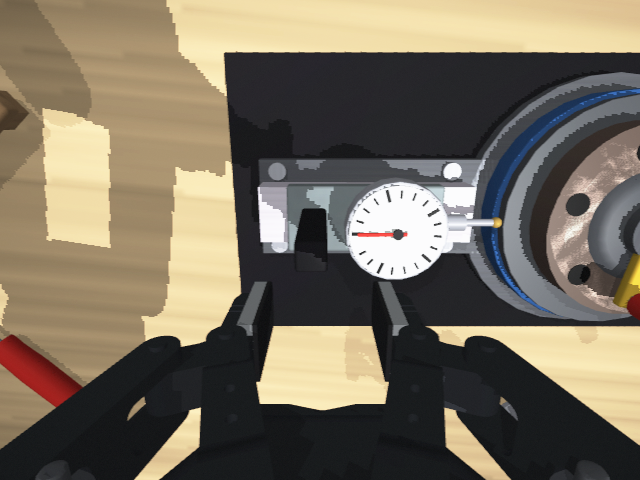

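Post top face spans about (295–327, 236–270); the fingers straddle around column 322. I'll check it by ray.

```bash
python3 - <<'E'
from h import *
import pickle
s,g=pickle.load(open('w2.pkl','rb'))
im=g['frame'][225:285,285:340].max(axis=2); print(im[25:50:4,::2]); print(im[::3,18:36:4].T)
dial=wonz(s,g,(398.5,235),.087); print('dial',dial, dial[:2]+.055*fy)
for uv in [(295,270),(327,270),(311,253)]: print(wonz(s,g,uv,.128))
E
```

```text
[[218 121 117 144 121  26  22  26  23  24  25  25  27  25  27  25  24  26
   25  23  22  93 142 142 141 140 141 142]
 [ 36  36  35  37  34  29  39  43  41  44  44  47  48  49  53  24  25  24
   23  25  22  27  37  36  35  36  35  36]
 [ 41  41  39  41  36  31  41  43  42  42  42  45  43  45  46  50  53  54
   46  24  25  24  36  36  34  36  36  36]
 [ 39  40  40  40  37  27  40  42  41  43  42  43  44  43  45  45  48  49
   53  54  46  31  37  39  35  36  36  36]
 [ 41  42  41  40  40  27  37  42  42  41  42  43  43  44  45  46  45  47
   48  49  43  32  41  42  41  41  36  35]
 [ 40  40  41  41  40  37  35  40  39  40  41  42  42  42  44  44  44  45
   46  46  36  35  40  39  39  40  36  35]
 [ 40  41  41  39  39  39  41  41  40  41  42  40  41  41  40  41  42  40
   38  38  40  40  39  39  38  38  36  37]]
[[18 16 17 18 19 20 24 24 26 46 44 42 43 42 40 40 41 40 41 41]
 [17 16 17 19 18 17 22 25 26 25 44 45 42 42 44 42 41 40 40 40]
 [20 19 17 15 17 17 23 26 24 25 49 45 44 44 44 42 41 41 39 41]
 [17 17 18 17 18 19 26 24 26 24 24 50 46 45 46 44 39 40 39 37]
 [17 16 19 19 18 15 26 26 24 24 23 54 50 48 46 45 40 40 41 38]]
dial [ 0.55821388 -0.00347515  0.087     ] [0.55284682 0.05126235]
[0.54499635 0.06000897 0.128     ]
[0.54672824 0.04258917 0.128     ]
[0.5557509  0.05219052 0.128     ]
```

Request:
apply_moves(series=[[[0, -0.0048, -0.005], 0], [[0.022, 0, 0], 0], [[0.022, 0, 0], 0], [[0.02, 0, 0], 0], [[0, 0, 0], 0]])

```text
clock: 2.7
tool_pos: [0.5575, 0.0519, 0.1064]
ee_rot: [-7.2, 89.9, 178.5]
contact_force: [-0.1, 0.5, 0.1]
grip_width: 0.0426
```

Request:
apply_moves(series=[[[0, 0, 0], 0], [[0, 0, 0], 0], [[0, 0, 0], 0]], gripper=0.27)

```text
clock: 3.0
tool_pos: [0.5596, 0.0519, 0.1094]
ee_rot: [173.9, 89.8, -0.5]
contact_force: [0.5, -0.2, -1.1]
grip_width: 0.0233
```

```bash
python3 - <<'E'
from h import *
import pickle
s=env.state(); R=toolR(); print(s['clock'],s['tool_pos'],s['grip_width'],s['contact_force'])
a=R[:,1]; print('jaw yaw',np.degrees(np.arctan2(a[1],a[0])), to_tool(np.r_[-fy,0]).round(3))
g=snap('wrist','w3'); pickle.dump((s,g),open('w3.pkl','wb'))
E
```

```text
3.0 [0.55955605 0.05189962 0.10936169] 0.02334292681309441 [ 0.52319666 -0.17066699 -1.11899803]
jaw yaw -84.35547897887002 [0.    1.    0.001]
```

View pics/w3.png

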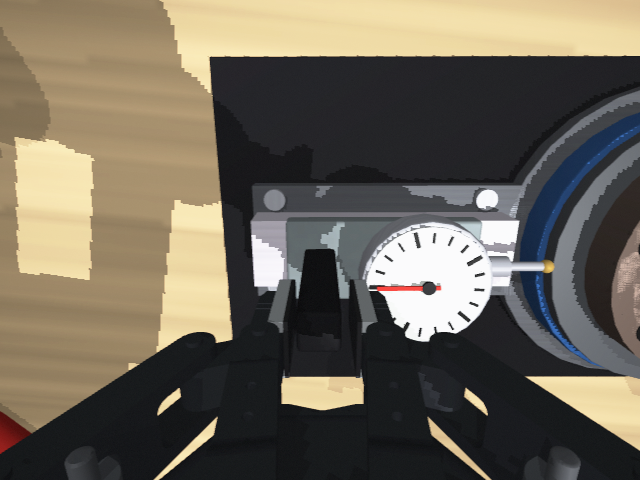

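Request:
apply_moves(series=[[[0, 0, 0.0025], 0], [[0.003, 0, 0.0025], 0], [[0.002, 0, 0], 0], [[0, 0, 0], 0], [[0, 0, 0], 0]])

```text
clock: 3.55
tool_pos: [0.5531, 0.0514, 0.1021]
ee_rot: [-4.9, 90.0, -179.2]
contact_force: [-0.5, 0.5, -0.3]
grip_width: 0.0232
```

Request:
apply_moves(series=[[[0, 0.003, 0], 0], [[0, 0.004, 0], 0], [[0, 0.005, 0], 0], [[0, 0.005, 0], 0], [[0, 0.004, 0], 0]])

```text
clock: 4.05
tool_pos: [0.5552, 0.0317, 0.1024]
ee_rot: [-85.6, 89.9, 100.0]
contact_force: [-0.7, 6.7, 1.8]
grip_width: 0.0228
```

Request:
apply_moves(series=[[[0, 0.003, 0], 0], [[0, 0.002, 0], 0], [[0, 0, 0], 0], [[0, 0, 0], 0]])

```text
clock: 4.45
tool_pos: [0.5557, 0.0264, 0.1024]
ee_rot: [-85.3, 89.9, 100.4]
contact_force: [-0.9, 4.9, 0.7]
grip_width: 0.023
```

```bash
python3 - <<'E'
from h import *
import pickle
s=env.state(); R=toolR(); print(s['clock'],s['tool_pos'],s['grip_width'],s['contact_force'])
g=snap('wrist','w4'); pickle.dump((s,g),open('w4.pkl','wb'))
E
```

```text
4.45 [0.5556912  0.02642845 0.10235229] 0.023006750413209306 [-0.93468084  4.9200239   0.69567788]
```

View pics/w4.png

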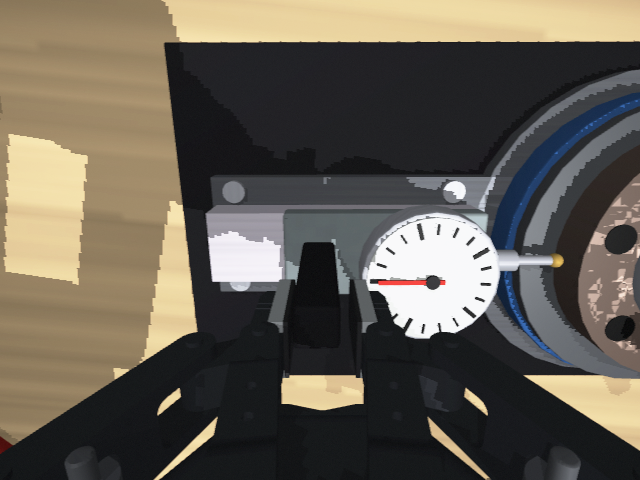

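Tip (557,261) is still a few mm short of the rim and the needle reads 0. I'll push on 10 mm.

Request:
apply_moves(series=[[[0, 0.003, 0], 0], [[0, 0.004, 0], 0], [[0, 0.003, 0], 0], [[0, 0, 0], 0], [[0, 0, 0], 0]])

```text
clock: 5.0
tool_pos: [0.5567, 0.0168, 0.1024]
ee_rot: [-88.5, 89.9, 97.2]
contact_force: [-1.2, 6.6, 1.8]
grip_width: 0.0228
```

```bash
python3 - <<'E'
from h import *
import pickle
s=env.state(); print(s['clock'],s['tool_pos'],s['contact_force'])
g=snap('wrist','w5'); pickle.dump((s,g),open('w5.pkl','wb'))
im=g['frame'][:,:,::-1]; cv2.imwrite('pics/w5z.png',cv2.resize(im[190:350,360:580],None,fx=3.5,fy=3.5,interpolation=cv2.INTER_CUBIC))
E
```

```text
5.0 [0.55667614 0.01682493 0.10244692] [-1.17647236  6.59608974  1.80540302]
```

View pics/w5z.png

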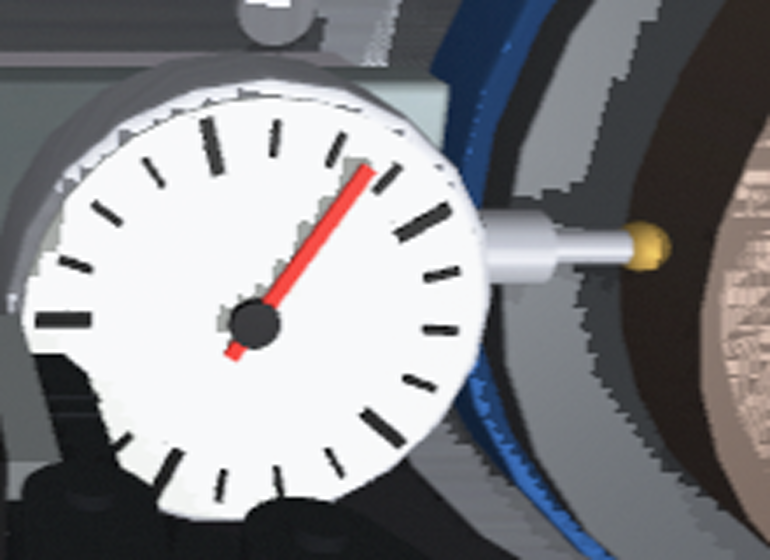

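Ticks at 1 mm, long every 4; the needle sits between the 6 and 7 ticks, about 6.7 mm. I'll push 2.3 mm more.

Request:
apply_moves(series=[[[0, 0.0012, 0], 0], [[0, 0.0011, 0], 0], [[0, 0, 0], 0], [[0, 0, 0], 0]])

```text
clock: 5.45
tool_pos: [0.5568, 0.015, 0.1024]
ee_rot: [-87.2, 89.8, 98.5]
contact_force: [-1.8, 9.2, 1.8]
grip_width: 0.0232
```

```bash
python3 - <<'E'
from h import *
import pickle
s=env.state(); print(s['clock'],s['tool_pos'],s['contact_force'])
g=snap('wrist','w6'); pickle.dump((s,g),open('w6.pkl','wb'))
im=g['frame'][:,:,::-1]; cv2.imwrite('pics/w6z.png',cv2.resize(im[190:350,360:580],None,fx=3.5,fy=3.5,interpolation=cv2.INTER_CUBIC))
E
```

```text
5.45 [0.55684042 0.01499988 0.10241127] [-1.81361262  9.1616182   1.81052607]
```

View pics/w6z.png

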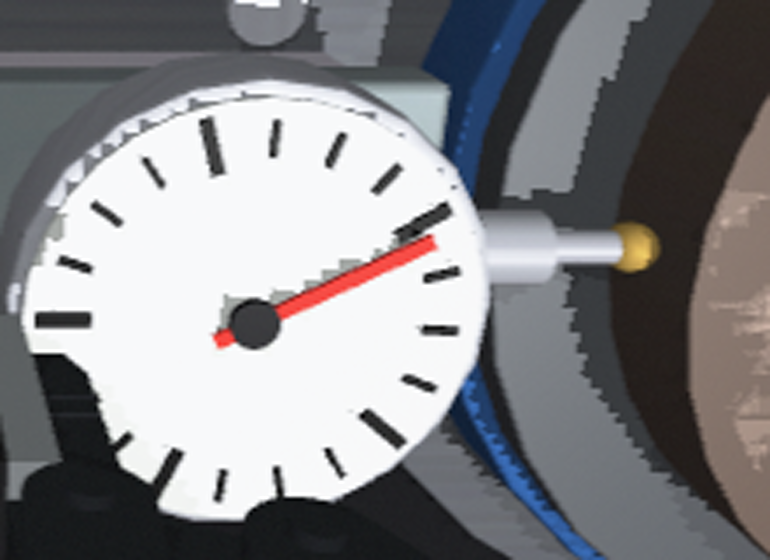

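Reads about 8.5 mm, roughly half-way. Now release, lift, and go over the crank grip.

Request:
apply_moves(series=[[[0, 0, 0], 0], [[0, 0, 0], 0], [[-0.03, 0, 0], 0], [[-0.04, 0, 0], 0], [[-0.03, 0, 0], 0]], gripper=0.5)

```text
clock: 6.0
tool_pos: [0.5573, 0.0128, 0.2045]
ee_rot: [152.1, 89.9, -22.3]
contact_force: [1.3, -0.4, 0.6]
grip_width: 0.0428
```

Request:
apply_moves(series=[[[0, 0.03, 0.01], 0], [[0, 0.04, 0.01], 0], [[0, 0.04, 0.01], 0], [[0, 0.04, 0.01], 0], [[0, 0.035, 0.01], 0]])

```text
clock: 6.5
tool_pos: [0.5249, -0.178, 0.2025]
ee_rot: [103.8, 90.0, -70.6]
contact_force: [-0.4, -0.4, 0.7]
grip_width: 0.043
```

Request:
apply_moves(series=[[[0, 0, 0], 0], [[0, 0, 0], 0], [[0, 0, 0], 0]])

```text
clock: 6.8
tool_pos: [0.5255, -0.1752, 0.2022]
ee_rot: [-77.2, 90.0, 108.5]
contact_force: [-0.4, 0.3, -0.4]
grip_width: 0.0427
```

```bash
python3 - <<'E'
from h import *
import pickle
s=env.state(); print(s['clock'],s['tool_pos'],s['contact_force'])
g=snap('wrist','w7'); pickle.dump((s,g),open('w7.pkl','wb'))
g=snap('scene','s7'); im=g['frame'][:,:,::-1]; cv2.imwrite('pics/s7z.png',cv2.resize(im[160:310,220:420],None,fx=4,fy=4,interpolation=cv2.INTER_CUBIC)); pickle.dump(g,open('s7.pkl','wb'))
E
```

```text
6.8 [ 0.52548035 -0.17518179  0.2022471 ] [-0.44145031  0.32615332 -0.35464795]
```

View pics/w7.png

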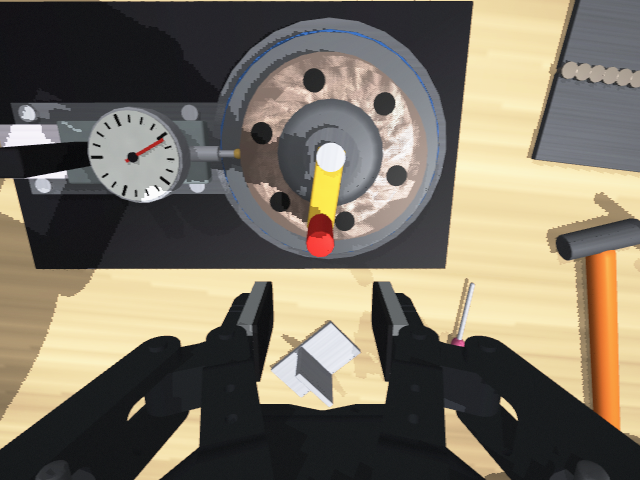

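View pics/s7z.png

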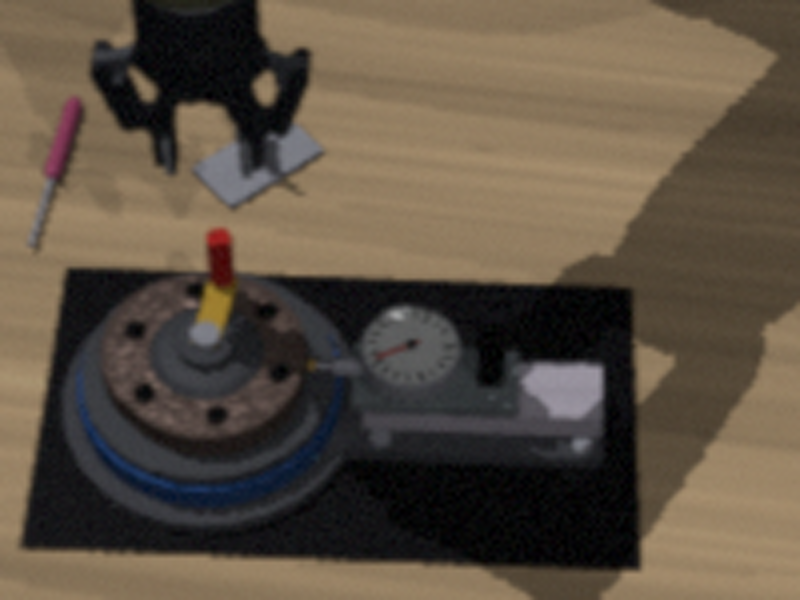

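Wrist view: nut (330,157), grip top (320,244), dial (132,157) reading near 8.5. Compute axis, grip and yaw.

```bash
python3 - <<'E'
from h import *
import pickle
s,g=pickle.load(open('w7.pkl','rb')); G=pickle.load(open('s7.pkl','rb'))
hsv=cv2.cvtColor(g['frame'],cv2.COLOR_RGB2HSV)
m=((hsv[...,0]<6)|(hsv[...,0]>174))&(hsv[...,1]>170)&(hsv[...,2]>190); m[:200]=0; m[280:]=0; m[:,:280]=0; m[:,360:]=0
ys,xs=np.nonzero(m); print(len(xs),xs.min(),xs.max(),ys.min(),ys.max(),xs.mean(),ys.mean())
g1=wonz(s,g,(320,244),.133); nut=wonz(s,g,(330.5,157),.091); dial=wonz(s,g,(132,157),.087)
g2=onz(G,((219+.5)/4-.5+220,(237+.5)/4-.5+160),.133); n2=onz(G,((206+.5)/4-.5+220,(334+.5)/4-.5+160),.091);d2=onz(G,((411+.5)/4-.5+220,(344.5+.5)/4-.5+160),.087)
print(g1,g2);print(nut,n2);print(dial,d2)
for a,b,c in [(g1,nut,dial),(g2,n2,d2)]:
    d=(c-b)[:2]; e=(a-b)[:2]; print(np.linalg.norm(d),np.degrees(np.arctan2(-d[0],d[1])),np.linalg.norm(e),np.degrees(np.arctan2(e[1],e[0]))%360)
print(s['tool_pos'],toolR(s).round(4))
E
```

```text
471 307 333 234 256 320.04458598726114 245.18471337579618
[ 0.52636951 -0.17434258  0.133     ] [ 0.52607942 -0.17351845  0.133     ]
[ 0.57661429 -0.17667627  0.091     ] [ 0.57707662 -0.17517643  0.091     ]
[ 0.56262958 -0.0368196   0.087     ] [ 0.5628312  -0.03737669  0.087     ]
0.14055412204419834 5.710204234344198 0.05029894930161737 177.34071802265987
0.1385341107454415 5.902139977159012 0.051024144078704384 178.137899892451
[ 0.52548035 -0.17518179  0.2022471 ] [[-1.000e-04  9.840e-02 -9.951e-01]
 [ 3.000e-04 -9.951e-01 -9.840e-02]
 [-1.000e+00 -3.000e-04  1.000e-04]]
```

Request:
apply_moves(series=[[[0.02, -0.001, -0.0006], 0], [[0.03, 0, 0], 0], [[0.03, 0, 0], 0], [[0.021, 0, 0], 0], [[0, 0, 0], 0]])

```text
clock: 7.4
tool_pos: [0.5235, -0.1725, 0.0975]
ee_rot: [-29.7, 89.6, 156.0]
contact_force: [-0.6, -0.1, -0.3]
grip_width: 0.0425
```

Request:
apply_moves(series=[[[0, 0, 0], 0], [[0, 0, 0], 0]])

```text
clock: 7.6
tool_pos: [0.5273, -0.1747, 0.1033]
ee_rot: [151.2, 89.8, -23.1]
contact_force: [-0.4, 0.1, 0.5]
grip_width: 0.0425
```

Request:
apply_moves(series=[[[0, 0, 0], 0], [[0, 0, 0], 0], [[0, 0, 0], 0], [[0, 0, 0], 0]], gripper=0.1, newtons=20)

```text
clock: 8.0
tool_pos: [0.5269, -0.175, 0.103]
ee_rot: [153.5, 89.9, -20.9]
contact_force: [-1.1, 1.1, 6.5]
grip_width: 0.0174
```

```bash
python3 - <<'E'
from h import *
import pickle
s=env.state(); print(s['clock'],s['tool_pos'],s['contact_force'],s['ft_torque'],s['grip_width'])
g=snap('wrist','w8'); pickle.dump((s,g),open('w8.pkl','wb'))
E
```

```text
8.0 [ 0.52685812 -0.17503892  0.10303199] [-1.13841785  1.14041168  6.53186823] [0.16313241 0.19990443 0.04275081] 0.0173629371119509
```

View pics/w8.png

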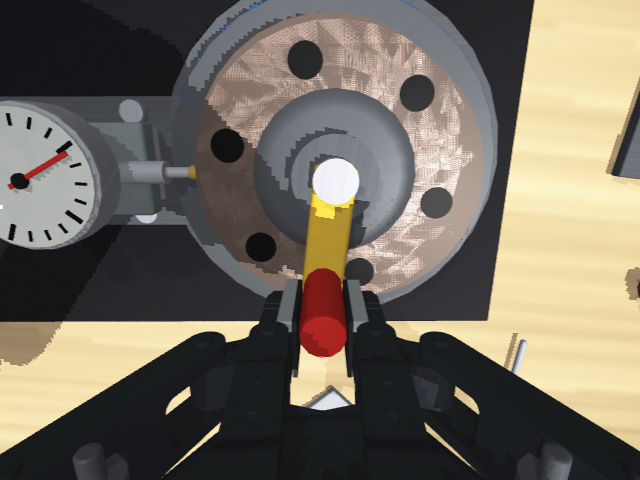

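Grip closed on the red handle (width 17.4 mm). I'll compute the starting crank angle in the tool frame and a table of rows.

```bash
python3 - <<'E'
from h import *
import pickle
s,g=pickle.load(open('w8.pkl','rb'))
nut=wonz(s,g,(335.5,181.5),.091); gt=wonz(s,g,(322.5,337),.133); d=toolR(s).T@(gt-nut); print(nut,gt,d, np.degrees(np.arctan2(d[1],d[2])))
d=toolR(s).T@(s['tool_pos']-nut); print(d, np.degrees(np.arcsin(d[1]/.05)))
d=toolR(s).T@(s['tool_pos']-np.r_[AX,0]); print(d, np.degrees(np.arcsin(d[1]/.05)))
r=np.radians
for a in range(-8,360,6): print(a+6, np.round(50*(np.sin(r(a+6))-np.sin(r(a))),1), np.round(50*(np.cos(r(a+6))-np.cos(r(a))),1), end=' | ')
E
```

```text
[ 0.57647261 -0.17664597  0.091     ] [ 0.52586892 -0.17576587  0.133     ] [-0.04211699 -0.00579982  0.05017997] -6.593015563516642
[-0.01214744 -0.00645904  0.04919014] -7.422255575034256
[-0.10314637 -0.00589825  0.04886179] -6.7746703918854125
-2 5.2 0.5 | 4 5.2 -0.1 | 10 5.2 -0.6 | 16 5.1 -1.2 | 22 4.9 -1.7 | 28 4.7 -2.2 | 34 4.5 -2.7 | 40 4.2 -3.1 | 46 3.8 -3.6 | 52 3.4 -3.9 | 58 3.0 -4.3 | 64 2.5 -4.6 | 70 2.0 -4.8 | 76 1.5 -5.0 | 82 1.0 -5.1 | 88 0.5 -5.2 | 94 -0.1 -5.2 | 100 -0.6 -5.2 | 106 -1.2 -5.1 | 112 -1.7 -4.9 | 118 -2.2 -4.7 | 124 -2.7 -4.5 | 130 -3.1 -4.2 | 136 -3.6 -3.8 | 142 -3.9 -3.4 | 148 -4.3 -3.0 | 154 -4.6 -2.5 | 160 -4.8 -2.0 | 166 -5.0 -1.5 | 172 -5.1 -1.0 | 178 -5.2 -0.5 | 184 -5.2 0.1 | 190 -5.2 0.6 | 196 -5.1 1.2 | 202 -4.9 1.7 | 208 -4.7 2.2 | 214 -4.5 2.7 | 220 -4.2 3.1 | 226 -3.8 3.6 | 232 -3.4 3.9 | 238 -3.0 4.3 | 244 -2.5 4.6 | 250 -2.0 4.8 | 256 -1.5 5.0 | 262 -1.0 5.1 | 268 -0.5 5.2 | 274 0.1 5.2 | 280 0.6 5.2 | 286 1.2 5.1 | 292 1.7 4.9 | 298 2.2 4.7 | 304 2.7 4.5 | 310 3.1 4.2 | 316 3.6 3.8 | 322 3.9 3.4 | 328 4.3 3.0 | 334 4.6 2.5 | 340 4.8 2.0 | 346 5.0 1.5 | 352 5.1 1.0 | 358 5.2 0.5 | 364 5.2 -0.1 |
```

```bash
cat > sn.py <<'E'
from h import *
import pickle,sys
k=sys.argv[1]
s=env.state(); g=snap('wrist','kw'+k); G=snap('scene','ks'+k); pickle.dump((s,g,G),open('k%s.pkl'%k,'wb'))
d=toolR(s).T@(s['tool_pos']-np.r_[.5766,-.1764,0]); f=toolR(s).T@s['contact_force']
print(s['clock'],'psi',np.degrees(np.arctan2(d[1],d[2])).round(1),'r',np.hypot(d[1],d[2]).round(4),'f tool',f.round(1),'w',s['grip_width'].round(4))
E
```

Request:
apply_moves(series=[[[0, 0.0044, 0.0003], 0], [[0, 0.0052, -0.0001], 0], [[0, 0.0052, -0.0006], 0], [[0, 0.0051, -0.0012], 0], [[0, 0.0049, -0.0017], 0]])

```text
clock: 8.55
tool_pos: [0.5324, -0.1987, 0.1031]
ee_rot: [-166.9, 89.9, 18.8]
contact_force: [-2.7, 5.9, 9.1]
grip_width: 0.0171
```

```bash
python3 sn.py 1
```

```text
Traceback (most recent call last):
  File "sn.py", line 6, in <module>
    print(s['clock'],'psi',np.degrees(np.arctan2(d[1],d[2])).round(1),'r',np.hypot(d[1],d[2]).round(4),'f tool',f.round(1),'w',s['grip_width'].round(4))
                                                                                                                               ^^^^^^^^^^^^^^^^^^^^^
AttributeError: 'float' object has no attribute 'round'
```

View pics/kw1.png

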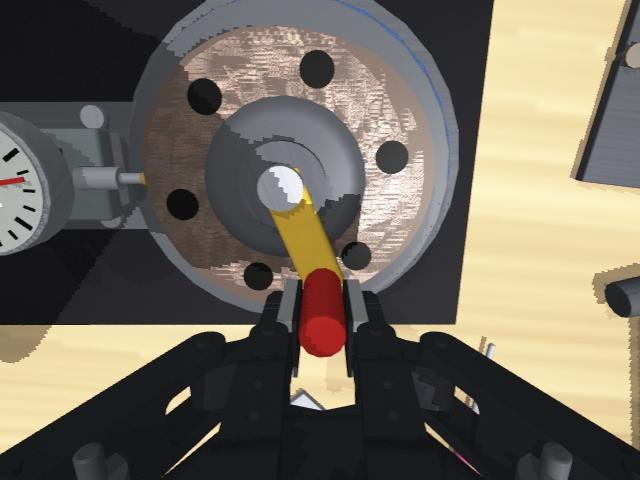

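View pics/ks1.png

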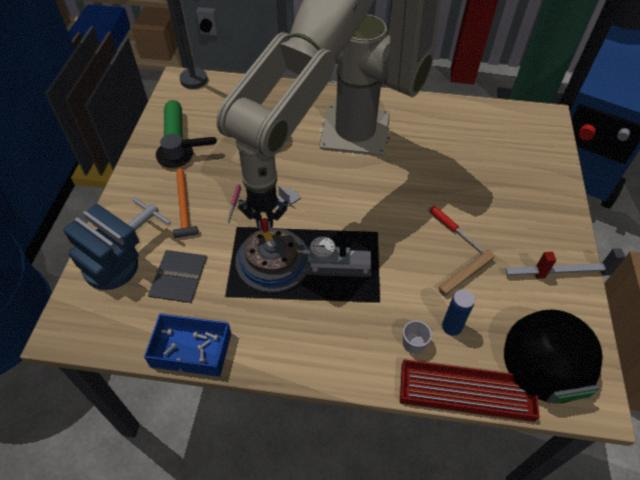

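```bash
sed -i "s/s\['grip_width'\].round(4)/round(float(s['grip_width']),4)/" sn.py; cat > nd.py <<'E'
from h import *
import pickle,sys
DC=np.array([.5766,-.1764])+.1397*np.array([-np.sin(np.radians(5.75)),np.cos(np.radians(5.75))])
def needle(pt_on_plane, frame, region):
    f=frame.astype(float); red=f[...,0]-np.maximum(f[...,1],f[...,2]); white=f.min(axis=2)
    u0,v0,u1,v1=region
    W=[];P=[];
    for v in range(v0,v1):
        for u in range(u0,u1):
            p=pt_on_plane((u,v)); 
            if np.hypot(*(p[:2]-DC))<.031:
                W.append(max(0,red[v,u]-20)); P.append(p[:2])
    W=np.array(W);P=np.array(P); 
    if W.sum()==0: return None
    c=(W[:,None]*P).sum(0)/W.sum()-DC
    # second-moment axis with sign from centroid
    y=c@fy; x=c@fx
    a=np.arctan2(x,y)%(2*np.pi)  # clockwise from +y seen from above
    Q=P-DC; C=(Q*W[:,None]).T@Q; w,V=np.linalg.eigh(C); v=V[:,1]; v=v*np.sign(v@c)
    a2=np.arctan2(v@fx,v@fy)%(2*np.pi)
    return a/.32,a2/.32,W.sum()
for k in sys.argv[1:]:
    s,g,G=pickle.load(open('k%s.pkl'%k,'rb'))
    q=proj(G,np.r_[DC,.087]).astype(int)
    r=needle(lambda uv:onz(G,uv,.0875),G['frame'],(q[0]-22,q[1]-22,q[0]+23,q[1]+23))
    # wrist
    H=np.array(g['hand_eye']);R=toolR(s);p=H[:3,:3].T@(R.T@(np.r_[DC,.087]-s['tool_pos'])-H[:3,3]);p=np.array(g['camera_matrix'])@p;p=(p[:2]/p[2]).astype(int)
    rw=None
    if -10<p[0]<650 and 0<p[1]<480:
        rw=needle(lambda uv:wonz(s,g,uv,.0875),g['frame'],(max(0,p[0]-85),max(0,p[1]-85),min(640,p[0]+85),min(480,p[1]+85)))
    d=toolR(s).T@(s['tool_pos']-np.r_[.5766,-.1764,0]); f=toolR(s).T@s['contact_force']
    print(k,round(s['clock'],2),'psi',np.degrees(np.arctan2(d[1],d[2])).round(1),'r',np.hypot(d[1],d[2]).round(4),'f',f.round(1),'scene mm',np.round(r,2),'wrist',None if rw is None else np.round(rw,2))
E
python3 - <<'E'
from h import *
import pickle
pickle.dump((*pickle.load(open('w7.pkl','rb')),pickle.load(open('s7.pkl','rb'))),open('k00.pkl','wb'))
E
python3 sn.py 1; python3 nd.py 00 1
```

```text
8.65 psi 23.0 r 0.0493 f tool [-7.7 -0.5 -0.3] w 0.0175
00 6.8 psi -7.1 r 0.0512 f [ 0.4 -0.4  0.4] scene mm [ 8.3   8.32 27.  ] wrist [8.2300e+00 8.2500e+00 1.2232e+04]
1 8.65 psi 23.0 r 0.0493 f [-7.7 -0.5 -0.3] scene mm [ 9.38  9.4  36.  ] wrist None
```

Request:
apply_moves(series=[[[0, 0.0047, -0.0022], 0], [[0, 0.0045, -0.0027], 0], [[0, 0.0042, -0.0031], 0], [[0, 0.0038, -0.0036], 0], [[0, 0.0034, -0.0039], 0]])

```text
clock: 9.25
tool_pos: [0.5497, -0.2178, 0.1031]
ee_rot: [-171.3, 89.9, 14.3]
contact_force: [-4.3, 5.5, 11.3]
grip_width: 0.0175
```

```bash
sed -i 's/red\[v,u\]-20/red[v,u]-8/' nd.py; python3 sn.py 2; python3 nd.py 00 1 2
```

```text
9.25 psi 51.4 r 0.0493 f tool [-11.3  -5.9   3.7] w 0.0175
00 6.8 psi -7.1 r 0.0512 f [ 0.4 -0.4  0.4] scene mm [  8.28   8.29 177.  ] wrist [8.2300e+00 8.2500e+00 1.4224e+04]
1 8.65 psi 23.0 r 0.0493 f [-7.7 -0.5 -0.3] scene mm [  9.4    9.44 159.  ] wrist None
2 9.25 psi 51.4 r 0.0493 f [-11.3  -5.9   3.7] scene mm [ 11.16  11.16 307.  ] wrist None
```

Request:
apply_moves(series=[[[0, 0.003, -0.0043], 0], [[0, 0.0025, -0.0046], 0], [[0, 0.002, -0.0048], 0], [[0, 0.0015, -0.005], 0], [[0, 0.001, -0.0051], 0]])

```text
clock: 9.85
tool_pos: [0.5741, -0.2257, 0.1031]
ee_rot: [144.6, 90.0, -29.8]
contact_force: [-4.9, 2.7, 12.2]
grip_width: 0.0176
```

```bash
python3 sn.py 3; python3 nd.py 3
```

```text
9.85 psi 81.6 r 0.0494 f tool [-12.2  -3.1   4.6] w 0.0176
3 9.85 psi 81.6 r 0.0494 f [-12.2  -3.1   4.6] scene mm [ 10.82  10.83 259.  ] wrist None
```

Request:
apply_moves(series=[[[-0.0005, 0.0005, -0.0052], 0], [[0, -0.0001, -0.0052], 0], [[0, -0.0006, -0.0052], 0], [[0, -0.0012, -0.0051], 0], [[0, -0.0017, -0.0049], 0]])

```text
clock: 10.45
tool_pos: [0.5989, -0.2206, 0.1032]
ee_rot: [78.4, 89.9, -96.0]
contact_force: [-5.3, -1.3, 8.6]
grip_width: 0.0174
```

```bash
python3 sn.py 4; python3 nd.py 4
```

```text
10.45 psi 111.0 r 0.0496 f tool [-8.6  0.8  5.4] w 0.0174
4 10.45 psi 111.0 r 0.0496 f [-8.6  0.8  5.4] scene mm [  8.65   8.61 215.  ] wrist None
```

Request:
apply_moves(series=[[[0, -0.0022, -0.0047], 0], [[0, -0.0027, -0.0045], 0], [[0, -0.0031, -0.0042], 0], [[0, -0.0036, -0.0038], 0], [[0, -0.0039, -0.0034], 0]])

```text
clock: 11.05
tool_pos: [0.618, -0.2042, 0.1032]
ee_rot: [96.0, 89.8, -78.4]
contact_force: [-4.5, -4.8, 6.1]
grip_width: 0.018
```

```bash
python3 sn.py 5; python3 nd.py 5
```

```text
11.05 psi 140.3 r 0.05 f tool [-6.1  4.4  4.9] w 0.018
5 11.05 psi 140.3 r 0.05 f [-6.1  4.4  4.9] scene mm [ 10.22  10.22 169.  ] wrist None
```

Forces stay low (<10 N). Continuing.

Request:
apply_moves(series=[[[0, -0.0043, -0.003], 0], [[0, -0.0046, -0.0025], 0], [[0, -0.0048, -0.002], 0], [[0, -0.005, -0.0015], 0], [[0, -0.0051, -0.001], 0]])

```text
clock: 11.65
tool_pos: [0.6266, -0.1801, 0.1032]
ee_rot: [124.2, 89.7, -50.3]
contact_force: [1.8, -7.6, 1.7]
grip_width: 0.0174
```

```bash
python3 sn.py 6; python3 nd.py 6
```

```text
11.65 psi 169.8 r 0.0505 f tool [-1.6  7.7 -1. ] w 0.0174
6 11.65 psi 169.8 r 0.0505 f [-1.6  7.7 -1. ] scene mm [ 13.18  13.18 126.  ] wrist [1.3290e+01 1.3220e+01 2.6703e+04]
```

Request:
apply_moves(series=[[[0, -0.0052, -0.0005], 0], [[0, -0.0052, 0.0001], 0], [[0, -0.0052, 0.0006], 0], [[0, -0.0051, 0.0012], 0], [[0, -0.0049, 0.0017], 0]])

```text
clock: 12.25
tool_pos: [0.6217, -0.1538, 0.1032]
ee_rot: [149.2, 89.7, -25.2]
contact_force: [6.1, -3.4, 1.5]
grip_width: 0.0172
```

```bash
python3 sn.py 7; python3 nd.py 7
```

```text
12.25 psi -159.4 r 0.0507 f tool [-1.5  4.  -5.7] w 0.0172
7 12.25 psi -159.4 r 0.0507 f [-1.5  4.  -5.7] scene mm [ 13.37  13.37 329.  ] wrist [1.384e+01 1.372e+01 1.890e+04]
```

Request:
apply_moves(series=[[[0, -0.0047, 0.0022], 0], [[0, -0.0045, 0.0027], 0], [[0, -0.0042, 0.0031], 0], [[0, -0.0038, 0.0036], 0], [[0, -0.0034, 0.0039], 0]])

```text
clock: 12.85
tool_pos: [0.6041, -0.1338, 0.1031]
ee_rot: [165.5, 89.8, -8.8]
contact_force: [5.5, -0.1, 3.7]
grip_width: 0.0175
```

```bash
python3 sn.py 8; python3 nd.py 8
```

```text
12.85 psi -128.9 r 0.0509 f tool [-3.7  0.6 -5.5] w 0.0175
8 12.85 psi -128.9 r 0.0509 f [-3.7  0.6 -5.5] scene mm [ 10.75  10.74 313.  ] wrist [1.1230e+01 1.1140e+01 2.9253e+04]
```

Request:
apply_moves(series=[[[0, -0.003, 0.0043], 0], [[0, -0.0025, 0.0046], 0], [[0, -0.002, 0.0048], 0], [[0, -0.0015, 0.005], 0], [[0, -0.001, 0.0051], 0]])

```text
clock: 13.45
tool_pos: [0.5792, -0.1257, 0.103]
ee_rot: [178.3, 89.8, 3.9]
contact_force: [4.8, 1.1, 4.4]
grip_width: 0.0174
```

```bash
python3 sn.py 9; python3 nd.py 9
```

```text
13.45 psi -98.9 r 0.0508 f tool [-4.4 -0.6 -4.9] w 0.0174
9 13.45 psi -98.9 r 0.0508 f [-4.4 -0.6 -4.9] scene mm [  8.29   8.29 270.  ] wrist [8.3400e+00 8.3200e+00 3.6168e+04]
```

Request:
apply_moves(series=[[[0, -0.0005, 0.0052], 0], [[0, 0.0001, 0.0052], 0], [[0, 0.0006, 0.0052], 0], [[0, 0.0012, 0.0051], 0], [[0, 0.0017, 0.0049], 0]])

```text
clock: 14.05
tool_pos: [0.5538, -0.1313, 0.103]
ee_rot: [-175.4, 89.8, 10.2]
contact_force: [5.2, 3.0, 4.9]
grip_width: 0.0175
```

```bash
python3 sn.py 10; python3 nd.py 10
```

```text
14.05 psi -69.2 r 0.0505 f tool [-4.9 -2.4 -5.5] w 0.0175
10 14.05 psi -69.2 r 0.0505 f [-4.9 -2.4 -5.5] scene mm [  8.28   8.28 174.  ] wrist [8.2900e+00 8.2900e+00 3.0938e+04]
```

Request:
apply_moves(series=[[[0, 0.0022, 0.0047], 0], [[0, 0.0027, 0.0045], 0], [[0, 0.0031, 0.0042], 0], [[0, 0.0036, 0.0038], 0], [[0, 0.0039, 0.0034], 0]])

```text
clock: 14.65
tool_pos: [0.5347, -0.1486, 0.103]
ee_rot: [-166.1, 89.8, 19.6]
contact_force: [4.5, 4.9, 6.6]
grip_width: 0.0172
```

```bash
python3 sn.py 11; python3 nd.py 11
```

```text
14.65 psi -39.5 r 0.0501 f tool [-6.6 -4.5 -5. ] w 0.0172
11 14.65 psi -39.5 r 0.0501 f [-6.6 -4.5 -5. ] scene mm [  8.27   8.28 182.  ] wrist [8.220e+00 8.240e+00 3.494e+04]
```

Request:
apply_moves(series=[[[0, 0.0043, 0.003], 0], [[0, 0.0046, 0.0025], 0], [[0, 0.0048, 0.002], 0], [[0, 0.005, 0.0015], 0], [[0, 0.0051, 0.001], 0]])

```text
clock: 15.25
tool_pos: [0.5268, -0.1731, 0.103]
ee_rot: [-147.5, 89.9, 38.2]
contact_force: [1.6, 5.5, 9.2]
grip_width: 0.0175
```

```bash
python3 sn.py 12; python3 nd.py 12
```

```text
15.25 psi -9.6 r 0.0497 f tool [-9.2 -5.3 -2.2] w 0.0175
12 15.25 psi -9.6 r 0.0497 f [-9.2 -5.3 -2.2] scene mm [  8.27   8.27 175.  ] wrist [8.1700e+00 8.2100e+00 3.6888e+04]
```

View pics/kw12.png

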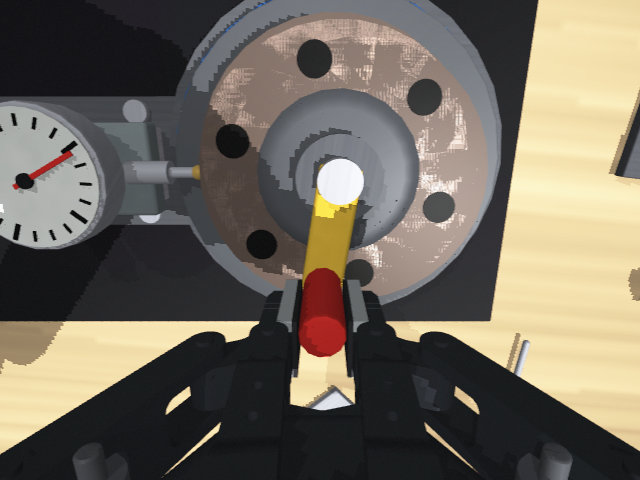

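One turn nearly done, no bottoming, always pressed. Needle: base 8.27 mm, low bulge near 61°, high near 187°. I'll keep turning the same way back to the high spot.

Request:
apply_moves(series=[[[-0.0003, 0.0052, 0.0005], 0], [[0, 0.0052, -0.0001], 0], [[0, 0.0052, -0.0006], 0], [[0, 0.0051, -0.0012], 0], [[0, 0.0049, -0.0017], 0]])

```text
clock: 15.85
tool_pos: [0.532, -0.1981, 0.103]
ee_rot: [-104.9, 89.9, 80.8]
contact_force: [-0.9, 6.7, 8.8]
grip_width: 0.0172
```

Request:
apply_moves(series=[[[0, 0.0047, -0.0022], 0], [[0, 0.0045, -0.0027], 0], [[0, 0.0042, -0.0031], 0], [[0, 0.0038, -0.0036], 0], [[0, 0.0034, -0.0039], 0]])

```text
clock: 16.35
tool_pos: [0.549, -0.2173, 0.1031]
ee_rot: [-68.0, 89.9, 117.7]
contact_force: [-4.0, 4.8, 13.0]
grip_width: 0.0175
```

```bash
python3 sn.py 13; python3 nd.py 13
```

```text
16.35 psi 50.2 r 0.0493 f tool [-13.   -5.1   3.5] w 0.0175
13 16.35 psi 50.2 r 0.0493 f [-13.   -5.1   3.5] scene mm [ 11.15  11.14 259.  ] wrist None
```

Request:
apply_moves(series=[[[0, 0.003, -0.0043], 0], [[0, 0.0025, -0.0046], 0], [[0, 0.002, -0.0048], 0], [[0, 0.0015, -0.005], 0], [[0, 0.001, -0.0051], 0]])

```text
clock: 16.95
tool_pos: [0.5733, -0.2256, 0.1031]
ee_rot: [-16.3, 89.9, 169.3]
contact_force: [-6.1, 1.7, 12.1]
grip_width: 0.017
```

Request:
apply_moves(series=[[[-0.0003, 0.0005, -0.0052], 0], [[0, -0.0001, -0.0052], 0], [[0, -0.0006, -0.0052], 0], [[0, -0.0012, -0.0051], 0], [[0, -0.0017, -0.0049], 0]])

```text
clock: 17.45
tool_pos: [0.5984, -0.2208, 0.1032]
ee_rot: [30.0, 89.9, -144.4]
contact_force: [-4.2, -1.9, 8.9]
grip_width: 0.0176
```

```bash
python3 sn.py 14; python3 nd.py 14
```

```text
17.45 psi 110.3 r 0.0495 f tool [-8.9  1.5  4.4] w 0.0176
14 17.45 psi 110.3 r 0.0495 f [-8.9  1.5  4.4] scene mm [  8.71   8.66 207.  ] wrist None
```

Request:
apply_moves(series=[[[0, -0.0022, -0.0047], 0], [[0, -0.0027, -0.0045], 0], [[0, -0.0031, -0.0042], 0], [[0, -0.0036, -0.0038], 0], [[0, -0.0039, -0.0034], 0]])

```text
clock: 18.05
tool_pos: [0.6177, -0.2043, 0.1032]
ee_rot: [78.9, 89.8, -95.5]
contact_force: [-1.9, -6.1, 4.6]
grip_width: 0.017
```

Request:
apply_moves(series=[[[0, -0.0043, -0.003], 0], [[0, -0.0046, -0.0025], 0], [[0, 0, 0], 0]])

```text
clock: 18.35
tool_pos: [0.6233, -0.1936, 0.1032]
ee_rot: [145.2, 89.9, -29.2]
contact_force: [4.4, -1.5, 3.1]
grip_width: 0.0173
```

```bash
python3 sn.py 15; python3 nd.py 15
```

```text
18.35 psi 154.1 r 0.05 f tool [-3.1  1.9 -4.2] w 0.0173
15 18.35 psi 154.1 r 0.05 f [-3.1  1.9 -4.2] scene mm [ 11.68  11.69 131.  ] wrist [1.1970e+01 1.1910e+01 2.5313e+04]
```

Request:
apply_moves(series=[[[0, -0.0048, -0.002], 0], [[0, -0.005, -0.0015], 0], [[0, -0.0051, -0.001], 0], [[0, -0.0052, -0.0005], 0], [[0, 0, 0], 0]])

```text
clock: 18.95
tool_pos: [0.6266, -0.1723, 0.1032]
ee_rot: [177.1, 89.9, 2.8]
contact_force: [6.7, -0.1, 4.2]
grip_width: 0.0173
```

```bash
python3 sn.py 16; python3 nd.py 16
```

```text
18.95 psi 179.0 r 0.0504 f tool [-4.2  0.8 -6.7] w 0.0173
16 18.95 psi 179.0 r 0.0504 f [-4.2  0.8 -6.7] scene mm [ 13.52  13.54 191.  ] wrist [1.3770e+01 1.3700e+01 2.4884e+04]
```

Request:
apply_moves(series=[[[0, -0.0052, 0.0001], 0], [[0, -0.0052, 0.0006], 0], [[0, 0, 0], 0]])

```text
clock: 19.35
tool_pos: [0.6247, -0.1616, 0.1031]
ee_rot: [-166.6, 89.9, 19.1]
contact_force: [4.6, 1.6, 4.1]
grip_width: 0.0173
```

```bash
python3 sn.py 17; python3 nd.py 17
```

```text
19.35 psi -168.6 r 0.0505 f tool [-4.1 -1.1 -4.7] w 0.0173
17 19.35 psi -168.6 r 0.0505 f [-4.1 -1.1 -4.7] scene mm [ 13.67  13.66 255.  ] wrist [1.3970e+01 1.3880e+01 2.0846e+04]
```

Request:
apply_moves(series=[[[0, -0.0051, 0.0012], 0], [[0, -0.0049, 0.0017], 0], [[0, -0.0047, 0.0022], 0], [[0, -0.0045, 0.0027], 0], [[0, 0, 0], 0]])

```text
clock: 19.95
tool_pos: [0.6144, -0.1429, 0.103]
ee_rot: [-127.8, 89.9, 57.8]
contact_force: [2.4, 2.9, 6.0]
grip_width: 0.0173
```

```bash
python3 sn.py 18; python3 nd.py 18; python3 - <<'E'
import cv2
a=cv2.imread('pics/kw18.png'); print(a.shape)
E
```

```text
19.95 psi -144.1 r 0.0507 f tool [-6.  -2.7 -2.7] w 0.0173
18 19.95 psi -144.1 r 0.0507 f [-6.  -2.7 -2.7] scene mm [ 12.64  12.6  273.  ] wrist [1.2930e+01 1.2770e+01 1.8411e+04]
(480, 640, 3)
```

View pics/kw18.png

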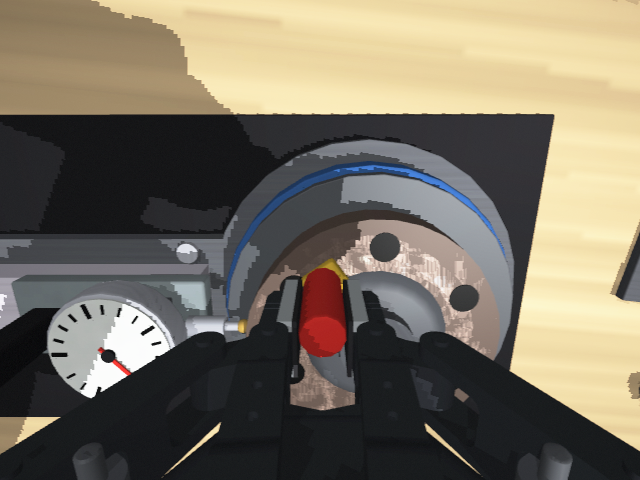

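```bash
python3 - <<'E'
import numpy as np
from scipy.optimize import curve_fit
psi=np.array([140.3,169.8,200.6,231.1,154.1,179.0,191.4,215.9])
sc=np.array([10.22,13.18,13.37,10.75,11.68,13.53,13.66,12.62])
f=lambda x,c,A,w:8.27+A*(1+np.cos(np.clip(2*np.pi*(x-c)/w,-np.pi,np.pi)))/2
for p,y in [(psi,sc),(psi[[1,2,3,4,5,6,7]],np.array([13.25,13.78,11.2,11.94,13.73,13.92,12.85]))]:
    q,cv=curve_fit(f,p,y,[187,5.5,110]); print(q,np.sqrt(np.diag(cv)),(y-f(p,*q)).round(2))
    i=y>11; print(np.polyfit(p[i],y[i],2), -np.polyfit(p[i],y[i],2)[1]/2/np.polyfit(p[i],y[i],2)[0])
    q,cv=curve_fit(lambda x,c,A:f(x,c,A,100),p,y,[187,5.5]); print(q)
psl=np.array([23,51.4,81.6,111,50.2,110.3]);yl=np.array([9.4,11.16,10.82,8.65,11.15,8.68]); print(curve_fit(f,psl,yl,[60,3,100])[0], 'expected high',curve_fit(f,psl,yl,[60,3,100])[0][0]+126)
E
```

```text
[188.66772427   5.48191242 164.04974411] [0.63619769 0.0756296  3.45475056] [-0.03  0.11 -0.1  -0.11 -0.   -0.04 -0.08  0.23]
[-1.57275769e-03  5.95380927e-01 -4.26678802e+01] 189.27929329477502
[188.90037196   6.32316518]
[189.54586625   5.70349481 172.1807969 ] [0.39430501 0.041864   2.61118736] [-0.01  0.04 -0.08  0.04 -0.03 -0.05  0.1 ]
[-1.58552791e-03  6.01713066e-01 -4.31615308e+01] 189.7516473230453
[190.26533152   6.65354183]
[ 61.80179575   3.14330567 129.05192072] expected high 187.80179574756744
```

Request:
apply_moves(series=[[[0, 0.0045, -0.0027], 0], [[0, 0.0047, -0.0022], 0], [[0, 0.0049, -0.0017], 0], [[0, 0.0051, -0.0012], 0], [[0, 0.0026, -0.0004], 0]])

```text
clock: 20.55
tool_pos: [0.6251, -0.1633, 0.1031]
ee_rot: [-118.3, 89.8, 67.4]
contact_force: [3.0, 7.1, 7.8]
grip_width: 0.0177
```

Request:
apply_moves(series=[[[0, 0, 0], 0], [[0, 0, 0], 0], [[0, 0, 0], 0]])

```text
clock: 20.85
tool_pos: [0.6253, -0.1642, 0.1031]
ee_rot: [-157.4, 89.9, 28.3]
contact_force: [4.6, 3.3, 5.6]
grip_width: 0.0173
```

```bash
python3 sn.py 19; python3 nd.py 19
```

```text
20.85 psi -171.5 r 0.0504 f tool [-5.6 -2.8 -4.9] w 0.0173
19 20.85 psi -171.5 r 0.0504 f [-5.6 -2.8 -4.9] scene mm [ 13.67  13.67 238.  ] wrist [1.3950e+01 1.3880e+01 2.1219e+04]
```

Request:
apply_moves(series=[[[0, 0, 0], 0], [[0, 0, 0], 0], [[0, 0, 0], 0]], gripper=0.5)

```text
clock: 21.25
tool_pos: [0.6234, -0.1647, 0.1013]
ee_rot: [-22.4, 89.9, 163.2]
contact_force: [0.1, -0.4, 0.3]
grip_width: 0.0427
```

Request:
apply_moves(series=[[[-0.02, 0, 0], 0], [[-0.03, 0, 0], 0], [[-0.03, 0, 0], 0], [[-0.02, 0, 0], 0], [[0, 0, 0], 0]])

```text
clock: 21.75
tool_pos: [0.626, -0.1656, 0.2065]
ee_rot: [154.4, 89.7, -19.9]
contact_force: [1.7, -1.4, 0.4]
grip_width: 0.0426
```

Request:
apply_moves(series=[[[0, 0, 0.03], 0], [[0, 0, 0.04], 0], [[0, 0, 0.03], 0], [[0, 0, 0], 0], [[0, 0, 0], 0]])

```text
clock: 22.25
tool_pos: [0.524, -0.1747, 0.2013]
ee_rot: [-32.6, 89.9, 153.0]
contact_force: [-0.3, -0.0, 0.4]
grip_width: 0.0426
```

```bash
python3 sn.py 20; python3 nd.py 20
```

```text
22.25 psi -7.6 r 0.0529 f tool [-0.4 -0.   0.3] w 0.0426
20 22.25 psi -7.6 r 0.0529 f [-0.4 -0.   0.3] scene mm [ 13.68  13.68 119.  ] wrist [1.3710e+01 1.3710e+01 1.4568e+04]
```

View pics/kw20.png

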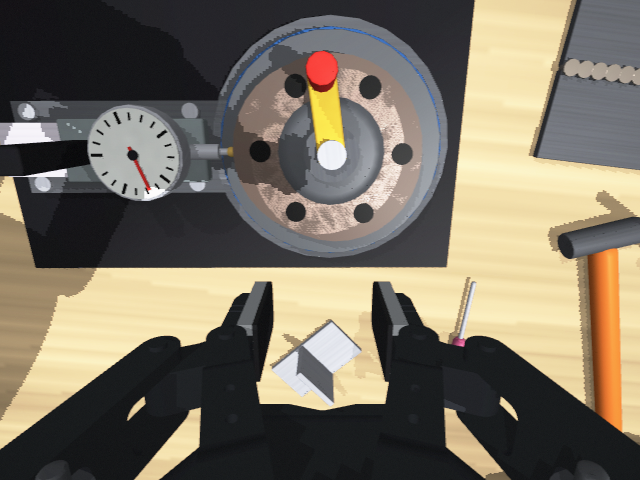

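```bash
python3 - <<'E'
from h import *
s,g,G=__import__('pickle').load(open('k20.pkl','rb'))
n=wonz(s,g,(331.5,155.5),.091); t=wonz(s,g,(321.5,68.5),.133); d=toolR(s).T@(t-n); print(n,np.degrees(np.arctan2(d[1],d[2]))%360,np.hypot(d[1],d[2]))
print(env.finish_job())
E
```

```text
[ 0.57614884 -0.17675754  0.091     ] 187.7613153673109 0.05043486917197515
the job is handed in; nothing more can be done
None
```

The run-out check is done and handed in. The high spot is at the plunger, the plunger is still pressed, and the gripper is lifted clear.

- **Indicator:** I slid it in by its post until the needle read about 8.3 mm of the 18 mm stroke, roughly half-way.
- **Turning:** I turned the crank counter-clockwise about 1.6 turns. The sampled readings stayed between 8.3 mm and about 13.9 mm, so the plunger was never seen free or bottomed. The largest sideways force I read was about 9 N, against the 20 N limit.
- **Bulges:** The lower bulge is at a crank angle of about 62°, about 3 mm high. The higher one is at about 188–189°, about 5.5 mm high. The 126° spacing you gave predicted 187.8°, which agrees.
- **Final position:** I turned back about 27° to the high spot and released. The last pictures put the crank at 187.8°, so the peak is good to about 1–2°. The needle read 13.7 mm in both the wrist and scene views.
- **Fixture and bystanders:** The axis nut was within about 1 mm of where it started, so I saw no sign of dragging. I did not measure the other things on the bench, but the gripper never worked near them and those in the final view looked unmoved.

The two cameras disagreed by up to about 0.5 mm near the peak during turning. This did not change which bulge was higher or move the fitted peak by more than about 1.5°.

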